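# Set and lock the length-stop turret of a cut-off saw

## Task

Set the length stop of the cut-off saw by pushing with a fingertip, gripping nothing: push an arm of the three-armed stop turret round until its longest arm points straight at the end of the bar in the vise, and let it rest there. Then push the lock lever clockwise until it is fully home at its stop pin. Push gently, leave the turret set, and leave the off-cuts and the other loose things where they are.

Things in the scene. Friction and masses are not known exactly. Their poses are not given: they have to be found in the camera images.
- saw_bed: fixed green bed plate of the saw, 160 mm along its x, 530 mm along its y (y = -245 to +285 mm), 12 mm thick, on the bench. Origin on the bench surface under the turret's pivot. Its +y axis runs from that pivot to the bar and vise; the bar lies on this axis. The vise (70 mm tall) covers y = 168 to 253 mm
- turret_pivot (a point): point on the upright axis of the stop turret, 42 mm above the bench, level with mid-height of its arms. The turret is a steel hub, 54 mm across, top 65 mm above the bench, with three level steel arms 120 degrees apart that reach 110, 82 and 60 mm from the axis
- long_tip (a point): outer tip of the turret's longest arm, 110 mm from the pivot axis, at mid-height. Each arm is a bar 14 mm wide and 16 mm tall (34 to 50 mm above the bench); its outer 16 mm is a dark screw 12 mm across. From above, the 82 mm arm is 120 degrees counter-clockwise of the longest, the 60 mm arm 120 degrees clockwise
- bar_end (a point): centre of the end face, towards the turret, of the round steel bar held in the vise (25 mm across, axis 42 mm above the bench); 124 mm from the turret's axis, 14 mm clear of the longest arm as it passes
- turret (a joint): turn of the turret, rad, counter-clockwise from above positive; 0 or 6.283 when the longest arm points straight at the end of the bar. Turns either way without end stops, rubs lightly (0.15 N m, about 2 N at 75 mm) and stays where it is left
- lock_pivot (a point): point on the upright axis of the lock lever, 42 mm above the bench, 165 mm from the turret's axis on the side away from the bar. The lever is a steel bar 12 mm wide and 16 mm tall (34 to 50 mm above the bench); the boss at its pivot is 28 mm across
- lock_tip (a point): centre of the upright black knob (18 mm across, 20 mm tall) at the end of the lock lever, 80 mm from the lever's axis
- lock (a joint): turn of the lock lever, rad: 0 fully open (lever along the bed's +x), grows clockwise seen from above, 1.4 fully home at its end stop, against the upright steel stop pin (12 mm across, top 54 mm above the bench, about 50 mm from the lever's axis). Rubs lightly (0.12 N m) and stays where it is left
- offcut_a: the shorter steel off-cut, an upright cylinder 25 mm across and 30 mm tall, standing on the bed near the lock lever; origin at the centre of its underside. To be left alone
- offcut_b: the taller steel off-cut, an upright cylinder 25 mm across and 40 mm tall, standing on the bed near the free end of the bar; origin at the centre of its underside. To be left alone
- wrench: steel wrench lying on the bench. To be left alone
- brush: bench brush lying on the bench close beside the bed. To be left alone
- oil: oil bottle 66 mm across and 140 mm tall, upright on the bench. To be left alone
- disc: flat dark abrasive disc, 124 mm across, 6 mm thick, lying on the bench. To be left alone
- tape: black tape-measure case 70 x 65 x 35 mm on the bench. To be left alone

How it is judged:
By the outcome, as a careful person would: the job done as asked, in the order asked, and still so for the second after the job is handed in, with the robot touching nothing.
It also fails if it takes over 61 s, if anything falls off the work surface, if the arm or the gripper's body presses on something with over 40 N, if the wrist force passes 120 N, or if a joint passes its speed limit or range.

## Robot

A 6-joint arm with a two-finger parallel gripper is mounted at the origin on the work surface. World frame = base frame: x ahead of the robot, y to its left, z up, the work surface at z = 0. Lengths are in m, angles in rad, forces in N, time in s.
With the tool pointing down it reaches from about 0.3 to 0.775 m from the base axis. Payload 14.6 kg.
Tool frame: the origin (TCP) lies at the very end of the fingers, on their centre line; the grasp point (between the pads) lies 19 mm behind it; z points along the fingers, y is the line along which they close (so a half turn about z gives the same grasp; the last joint's range is limited). The gripper opens to 85 mm and grips with 20 to 120 N. Pads are 22 mm wide; open, the fingers measure 114 mm over their backs; the gripper's body (76 mm by 85 mm) begins 54 mm behind the grasp point. The pads swing forward as they close: fully open they stand 13 mm farther back than shut.
Start: joints at [1.197, 0.3, 1.521, -0, 1.321, -0.067], TCP at [0.166, 0.524, 0.231] pointing down, gripper open.
Joint ranges: [-3.03, 3.03], [-0.79, 2.21], [0.23, 2.52], [-1.04, 4.18], [0, 3.07], [-2.55, 2.55]. Speed limits (rad/s): [2.22, 2.22, 2.57, 3.14, 3.14, 3.14].

## Interface

Orientations are given as a 3x3 rotation matrix whose columns are the frame's x, y, z axes.
In Python, from plant import r, ungrasp, close, eyes, workorder gives the robot as it stands. Calls block until the motion is done:
- r.move_ptp(position, orientation): joint-space move of the TCP to a pose.
- r.move_straight(position, attitude=None, velocity=0.15, max_force=None): straight line of the TCP; attitude=None keeps the orientation; velocity is the mean speed in m/s. With max_force (N) it stops when the force on the tool has changed by that much, and returns True; else False.
- r.movej(angles): joint-space move.
- ungrasp() and close(effort=None): open the fingers fully, or close them until they stop; effort is the grip in N (None keeps the last).
- r.pause(seconds).
- r.ik(position, orientation): joint angles nearest the present ones, or None.
- r.read_state(): the state.
- eyes.camera(name): name is "scene" or "top" or "wrist"; returns a dict with "image" (400x640x3 uint8, red, green, blue), "z_map" (400x640 float32, m along the optical axis (not along the pixel's ray), 0 where there is no reading), "fx", "fy", "cx", "cy" (pixels), "k1" (the pictures are not rectified: a ray, as slopes to the right and down, at radius r is drawn at 1 + k1 r^2 times it, then the intrinsics apply), "R" (3x3) and "t" (3): a world point X has camera coordinates R X + t. Camera axes: x right, y down, z forward; pixel columns grow to the right and rows downward; lengths in m; the calibration is good to about 2 mm. A picture is of the moment at which its call begins.
A pose or a line that the arm cannot do raises r.MotionError and nothing moves.
- workorder.close_job(): hands the job in; it is judged then, once.
The state is a dict: "clock": time; "q": joint angles; "dq": joint speeds; "joint_efforts": joint torques, N m; "ee_pos": TCP position; "tcp_rot": TCP orientation; "wrist_force": force on the tool from outside, world axes, zero at the start; "ft_torque": the same for the moment, N m; "width": finger opening in m; "finger_force": force on a finger pad.
Only numpy, scipy, OpenCV 4.12 (cv2) and the standard library are available. Lean on these libraries where they do the work, as an engineer would, in place of code of your own. Each camera call takes 0.05 s, during which the arm holds its last target. There are 200 camera calls.

## Working session

There is one attempt and no reset: what is moved stays moved. The work goes in short steps, each a Python script; the robot and the scene stay as the last script left them, time stands still between calls to the robot, and variables do not carry over. Pictures are saved under pics/ and viewed, at most 10 in all, crops included, and the job is handed in when it is done.

```bash
ls; mkdir -p pics; python3 - <<'E'
from plant import r,eyes
import cv2,numpy as np
for n in("top","scene"):
    c=eyes.camera(n); cv2.imwrite(f"pics/{n}0.png",c["image"][:,:,::-1]); np.savez(f"{n}0.npz",**c)
    print(n,c["fx"],c["cx"],c["cy"],c["k1"],c["R"].round(3).tolist(),c["t"].round(3))
print(r.read_state()["clock"])
E
```

```text
pics
top 398.6905746695058 316.5999486736838 198.85920352382004 -0.09566841985148089 [[-0.046, -0.999, -0.002], [-0.977, 0.045, -0.21], [0.209, -0.008, -0.978]] [-0.124  0.532  1.148]
scene 508.18435587510413 319.10315241176465 200.77058294650564 -0.050827013882093694 [[-0.818, 0.575, -0.001], [0.483, 0.686, -0.545], [-0.313, -0.446, -0.839]] [ 0.497 -0.12   1.348]
0.1
```

View pics/top0.png

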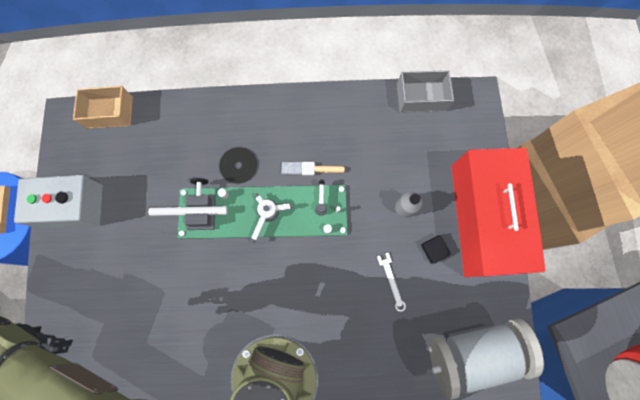

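View pics/scene0.png

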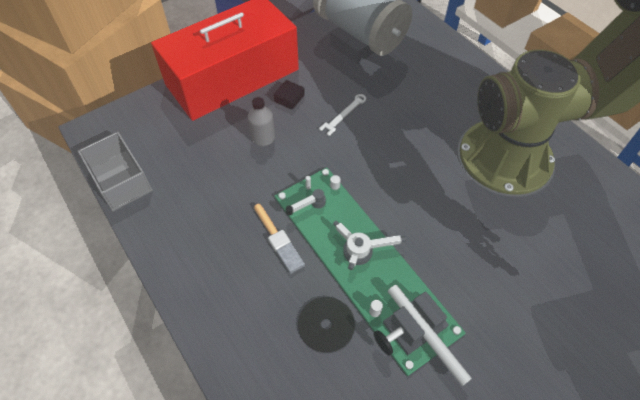

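The top view shows the bed from (180,190) to (348,237). The hub is near (266,209), the long arm points down to about (254,238), and the lever pivot is near (321,210) with its tip up. Next I'll measure.

```bash
cat > h.py <<'E'
import numpy as np,cv2
def K(c): return np.array([[c["fx"],0,c["cx"]],[0,c["fy"],c["cy"]],[0,0,1.]])
def cast(c,uv,z):
    uv=np.asarray(uv,float).reshape(-1,1,2)
    # k1 model: drawn = ray*(1+k1 r^2) as in OpenCV
    s=cv2.undistortPointsIter(uv,K(c),np.array([float(c["k1"]),0,0,0]),None,None,(3,50,1e-10)).reshape(-1,2)
    d=np.c_[s,np.ones(len(s))]@c["R"]; o=-c["R"].T@c["t"]
    return o+d*((z-o[2])/d[:,2])[:,None]
def proj(c,X):
    return cv2.projectPoints(np.asarray(X,float).reshape(-1,1,3),cv2.Rodrigues(np.asarray(c["R"],float))[0],np.asarray(c["t"],float),K(c),np.array([float(c["k1"]),0,0,0]))[0].reshape(-1,2)
E
python3 - <<'E'
from h import *
for n in("top","scene"):
    c=np.load(n+"0.npz"); im=c["image"]
    hsv=cv2.cvtColor(im,cv2.COLOR_RGB2HSV)
    m=cv2.inRange(hsv,(65,90,40),(88,255,255))
    k,l,st,_=cv2.connectedComponentsWithStats(m); 
    b=max(range(1,k),key=lambda i:st[i,4]); ys,xs=np.where(l==b)
    P=cast(c,np.c_[xs,ys],0.012)[:,:2].astype(np.float32)
    rc=cv2.minAreaRect(P); print(n,rc,cv2.boxPoints(rc).round(4).tolist())
    x,y,w,h=(140,150,230,110) if n=="top" else (250,150,230,240)
    s=3.4 if n=="top" else 2.5
    cv2.imwrite(f"pics/{n}1.png",cv2.resize(im[y:y+h,x:x+w,::-1],None,fx=s,fy=s,interpolation=cv2.INTER_CUBIC))
E
```

```text
top ((0.5033044815063477, 0.024858132004737854), (0.5254035592079163, 0.1555725485086441), 88.62201690673828) [[0.41920000314712524, -0.23589999973773956], [0.5748000144958496, -0.23960000276565552], [0.5874000191688538, 0.2856000065803528], [0.4318999946117401, 0.28940001130104065]]
scene ((0.5045742988586426, 0.025562062859535217), (0.5278734564781189, 0.15831370651721954), 88.60214233398438) [[0.4189999997615814, -0.23639999330043793], [0.5773000121116638, -0.2401999980211258], [0.5900999903678894, 0.2874999940395355], [0.4318999946117401, 0.2913999855518341]]
```

View pics/top1.png

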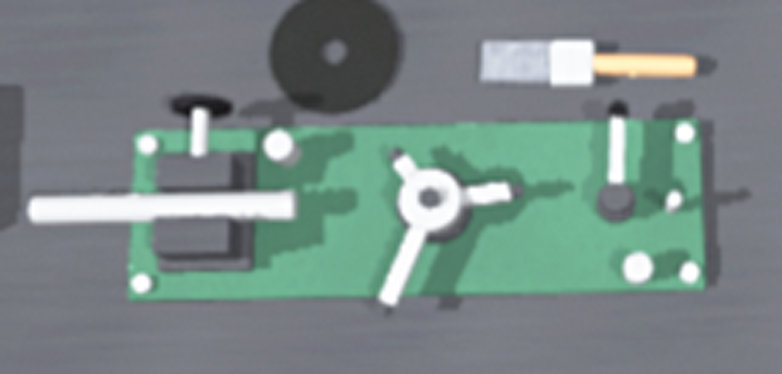

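View pics/scene1.png

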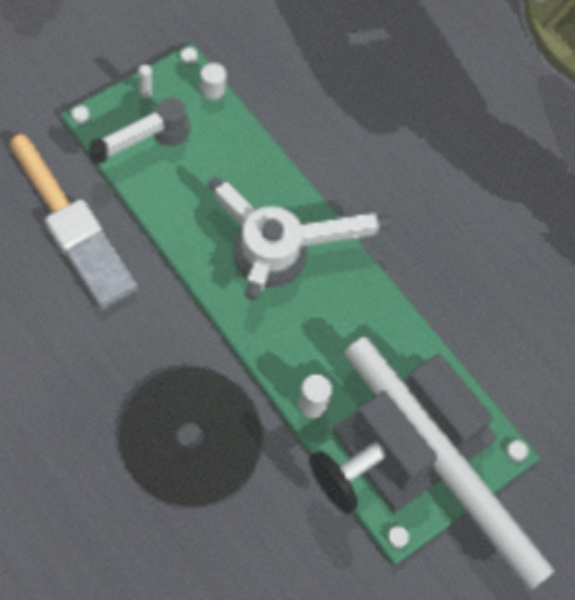

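The two crops agree. The long arm is about 65° CCW of the bar, with the 82 mm arm pointing to the lock side. The lever is fully open, the stop pin is at crop (674,200), off-cut A at (638,267) and off-cut B at (279,145). Next I'll cast these picks into world coordinates.

```bash
python3 - <<'E'
from h import *
T={"hub":(431,197,.065),"long":(389,300,.050),"mid":(516,190,.05),"short":(397,155,.05),"knob":(618,106,.06),"lockboss":(616,196,.052),"pin":(673,197,.054),"offA":(638,264,.042),"offB":(279,143,.052),"barend":(295,204,.042)}
S={"hub":(272,228,.065),"long":(377,220,.05),"mid":(216,185,.05),"short":(254,290,.05),"knob":(97,147,.055),"lockboss":(171,112,.052),"pin":(146,69,.054),"offA":(214,70,.042),"offB":(317,383,.052),"barend":(355,349,.042)}
O=np.array([.5038,.0056]);a=np.deg2rad(-1.39)
Rb=np.array([[np.cos(a),-np.sin(a)],[np.sin(a),np.cos(a)]])
t=np.load("top0.npz");s=np.load("scene0.npz")
for k in T:
    u,v,z=T[k];p=cast(t,((u+.5)/3.4-.5+140,(v+.5)/3.4-.5+150),z)[0,:2]
    u,v,z=S[k];q=cast(s,((u+.5)/2.5-.5+250,(v+.5)/2.5-.5+150),z)[0,:2]
    print(k,p.round(4),q.round(4),"bed",((p-O)@Rb).round(4),((q-O)@Rb).round(4))
E
```

```text
hub [0.5038 0.0031] [0.5026 0.0042] bed [ 0.0001 -0.0025] [-0.0012 -0.0015]
long [0.4164 0.0438] [0.4135 0.0469] bed [-0.0883  0.0361] [-0.0913  0.0391]
mid [ 0.5097 -0.071 ] [ 0.5117 -0.0675] bed [ 0.0077 -0.0765] [ 0.0097 -0.0729]
short [0.5466 0.0347] [0.5475 0.0383] bed [0.042  0.0301] [0.0429 0.0338]
knob [ 0.58   -0.1653] [ 0.5805 -0.1629] bed [ 0.0803 -0.169 ] [ 0.0808 -0.1666]
lockboss [ 0.4997 -0.1597] [ 0.4999 -0.1569] bed [-1.000e-04 -1.654e-01] [ 0.     -0.1626]
pin [ 0.4961 -0.2101] [ 0.4916 -0.2113] bed [-0.0025 -0.2158] [-0.0069 -0.2171]
offA [ 0.4394 -0.1764] [ 0.4326 -0.1788] bed [-0.0599 -0.1835] [-0.0668 -0.1861]
offB [0.5622 0.1411] [0.5569 0.1388] bed [0.0551 0.1368] [0.0499 0.1345]
barend [0.5075 0.1287] [0.5074 0.1309] bed [0.0008 0.1231] [0.0006 0.1253]
```

```bash
cat >> h.py <<'E'
O=np.array([.5034,.0045]);YAW=np.deg2rad(-1.39)
_c,_s=np.cos(YAW),np.sin(YAW);Rb=np.array([[_c,-_s],[_s,_c]])
def W(b,z): return np.r_[O+Rb@np.asarray(b,float),z]
def down(dirb):
    x,y=Rb@np.asarray(dirb,float); return np.array([[x,y,0],[y,-x,0],[0,0,-1.]])
def tpose(phi,rho=.066,d=.018,z=.034,flip=1):
    "TCP beside the long arm at phi deg, on its CCW side, tool x along the push"
    p=np.deg2rad(phi);e=np.array([-np.sin(p),np.cos(p)]);n=np.array([-np.cos(p),-np.sin(p)])
    return W(rho*e+d*n,z),down(-n*flip)
def lpose(th,rho=.058,d=.017,z=.034,flip=1):
    "TCP beside the lock lever at th deg (clockwise from +x), on its CCW side"
    p=np.deg2rad(th);e=np.array([np.cos(p),-np.sin(p)]);n=np.array([np.sin(p),np.cos(p)])
    return W(np.array([0,-.165])+rho*e+d*n,z),down(-n*flip)
E
python3 - <<'E'
from h import *
from plant import r
for f in(1,-1):
    for a in(80,40,0): q=r.ik(*tpose(a,flip=f)); print("T",f,a,None if q is None else np.round(q,2))
    for a in(-10,40,80): q=r.ik(*lpose(a,flip=f)); print("L",f,a,None if q is None else np.round(q,2))
print(r.read_state()["tcp_rot"].round(2).tolist())
E
```

```text
T 1 80 [-0.08  0.34  2.   -0.    0.8   0.11]
T 1 40 [ 0.02  0.37  1.96 -0.    0.81  0.92]
T 1 0 [ 0.07  0.44  1.85 -0.    0.85  1.67]
L 1 -10 None
L 1 40 None
L 1 80 [-0.45  0.57  1.63 -0.    0.94 -2.17]
T -1 80 None
T -1 40 [ 0.02  0.37  1.96 -0.    0.81 -2.23]
T -1 0 [ 0.07  0.44  1.85 -0.    0.85 -1.48]
L -1 -10 [-0.3   0.58  1.62 -0.    0.94 -0.45]
L -1 40 [-0.39  0.6   1.58 -0.    0.96  0.34]
L -1 80 [-0.45  0.57  1.63 -0.    0.94  0.97]
[[-0.95, 0.3, -0.0], [0.3, 0.95, -0.0], [0.0, -0.0, -1.0]]
```

```bash
python3 - <<'E'
from h import *
from plant import r,eyes,close
close(20)
P,R=tpose(85,z=.14); r.move_ptp(P,R)
P,R=tpose(85); print(r.move_straight(P,R,.12,max_force=10))
f0=r.read_state()["wrist_force"]
for a in range(75,3,-10):
    h=r.move_straight(*tpose(a),velocity=.06,max_force=12)
    print(a,h,(r.read_state()["wrist_force"]-f0).round(1))
    if h: break
s=r.read_state();print(s["clock"],s["width"])
for n in("top","wrist"):
    c=eyes.camera(n); cv2.imwrite(f"pics/{n}2.png",c["image"][:,:,::-1]); np.savez(n+"2.npz",**c)
E
```

```text
False
75 False [ 0.3 -0.9 -0.9]
65 False [-0.3  1.  -0.6]
55 False [0.5 1.  0.4]
45 False [-0.5  0.8  0.6]
35 False [-0.6  0.3 -0.5]
25 False [-0.   0.4  0.2]
15 False [ 0.3  0.6 -0.9]
5 False [-0.3  0.1  0.1]
6.8583 -0.000127906281057781
```

View pics/wrist2.png

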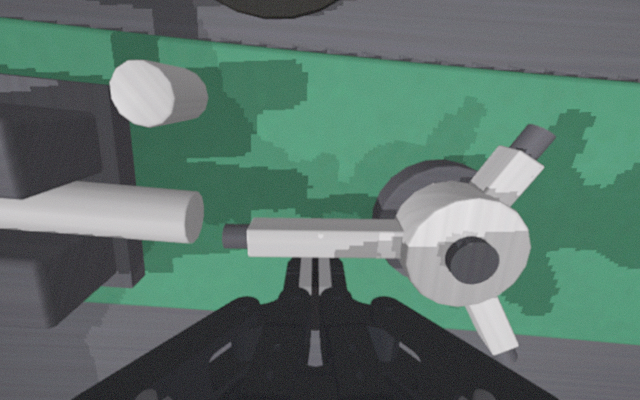

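The turret turned cleanly. The long arm lies from (248,238) to the hub at (472,260), with its screw tip at (224,236) and the bar end face at (195,217). Next I'll measure the angle from its edges.

```bash
cat >> h.py <<'E'
def armangle(c,box):
    "turret angle (deg) from the light arm's top face inside box (u0,v0,u1,v1): mid-line per column, cast at z=.05"
    u0,v0,u1,v1=box;hsv=cv2.cvtColor(c["image"],cv2.COLOR_RGB2HSV)
    m=(hsv[...,1]<45)&(hsv[...,2]>120)
    pts=[]
    for u in range(u0,u1):
        v=np.where(m[v0:v1,u])[0]
        if len(v)>8: pts.append((u,v0+(v.min()+v.max())/2))
    p=cast(c,pts,.05)[:,:2]; b=(p-O)@Rb
    k=np.polyfit(b[:,1],b[:,0],1); print("n",len(b),"x at y=0, y=.1 (mm)",np.polyval(k,[0,.1])*1e3)
    return -np.rad2deg(np.arctan(k[0]))
E
python3 - <<'E'
from h import *
c=np.load("wrist2.npz")
print(armangle(c,(255,205,390,262)))
for n,uv,z in(("hub",(468,244),.065),("hubcap",(472,260),.065),("tip",(224,236),.042),("end",(195,217),.042),("offB",(143,93),.052)):
    print(n,((cast(c,uv,z)[0,:2]-O)@Rb).round(4))
E
```

```text
n 135 x at y=0, y=.1 (mm) [ 3.1330647  -4.85997913]
4.569960992864137
hub [0.0084 0.0042]
hubcap [0.0014 0.0008]
tip [-0.0091  0.109 ]
end [-0.0003  0.1226]
offB [0.0538 0.1365]
```

```bash
python3 - <<'E'
from h import *
from plant import r,eyes
r.move_straight(*tpose(.7),velocity=.02,max_force=12); r.pause(.2)
c=eyes.camera("wrist"); print(armangle(c,(255,205,390,262)))
r.move_straight(*tpose(8,d=.03),velocity=.05)
r.move_straight(*tpose(8,d=.03,z=.12),velocity=.12)
r.pause(.3)
c=eyes.camera("wrist"); cv2.imwrite("pics/wrist3.png",c["image"][:,:,::-1]); np.savez("wrist3.npz",**c)
c=eyes.camera("scene"); np.savez("scene3.npz",**c)
c=eyes.camera("top"); np.savez("top3.npz",**c); print(r.read_state()["clock"])
E
```

```text
n 135 x at y=0, y=.1 (mm) [3.28311786 2.0036721 ]
0.7330284275545886
9.4917
```

View pics/wrist3.png

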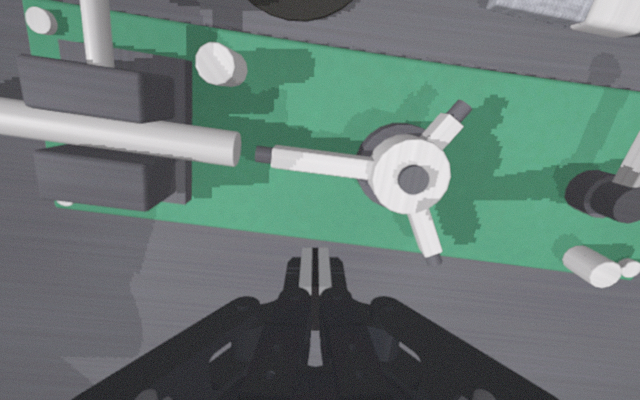

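The arm now lies along the bar's line, with its tip at (257,154), the bar end at (236,148) and the hub at (412,178). I'll check the angle here.

```bash
python3 - <<'E'
from h import *
c=np.load("wrist3.npz")
print(armangle(c,(278,135,362,195)))
for n,uv,z in(("hubcap",(413,179),.065),("tip",(257,154),.042),("end",(237,149),.042)):
    print(n,((cast(c,uv,z)[0,:2]-O)@Rb).round(4))
im=[]
for n,(x,y,w,h) in(("top",(200,170,160,75)),("scene",(330,220,80,100))):
    c=np.load(n+"3.npz")["image"][y:y+h,x:x+w,::-1]
    im.append(cv2.resize(c,(600,281) if n=="top" else (240,300),interpolation=cv2.INTER_CUBIC))
o=np.zeros((590,600,3),np.uint8);o[:281]=im[0];o[285:585,:240]=im[1];cv2.imwrite("pics/c3.png",o)
E
```

```text
n 84 x at y=0, y=.1 (mm) [0.21720384 0.15075575]
0.038071941916378735
hubcap [0.0005 0.0001]
tip [-0.0021  0.1082]
end [-0.0005  0.1228]
```

The turret is set to within about 1°. Now the lock lever.

```bash
python3 - <<'E'
from h import *
from plant import r,eyes
s=r.read_state()
r.move_straight(tpose(8,d=.03,z=.15)[0],velocity=.1)
r.move_ptp(*lpose(-15,flip=-1,z=.15))
print(r.move_straight(*lpose(-15,flip=-1),velocity=.1,max_force=10))
h=False
for a in [*range(-5,76,10),80,83,86]:
    h=r.move_straight(*lpose(a,flip=-1),velocity=.06 if a<76 else .015,max_force=14 if a<76 else 10)
    if h: print("stop seg",a); break
r.pause(.2);s=r.read_state();print((s["wrist_force"]).round(1),s["clock"])
c=eyes.camera("wrist"); cv2.imwrite("pics/wrist4.png",c["image"][:,:,::-1]); np.savez("wrist4.npz",**c)
b=(s["ee_pos"][:2]-O)@Rb-[0,-.165]; rr=np.hypot(*b); print("lever deg est",np.rad2deg(np.arctan2(-b[1],b[0])+np.arcsin(.017/rr)))
E
```

```text
False
stop seg 83
[5.4 0.5 1.8] 16.8667
lever deg est 80.28040751259978
```

View pics/wrist4.png

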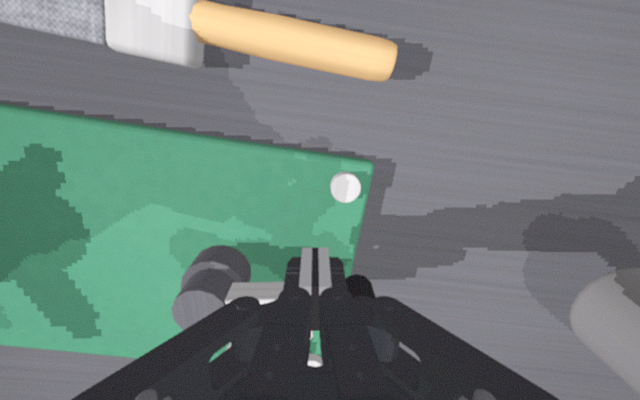

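The lever at (255,292) is stopped at about 80.3°, against 80.2° expected at home, and force is building against the pin. I'll retract and check everything.

```bash
python3 - <<'E'
from h import *
from plant import r,eyes
print(r.move_straight(*lpose(86,flip=-1),velocity=.015,max_force=10)); s=r.read_state()
b=(s["ee_pos"][:2]-O)@Rb-[0,-.165]; print(np.rad2deg(np.arctan2(-b[1],b[0])+np.arcsin(.017/np.hypot(*b))),s["wrist_force"].round(1))
r.move_straight(lpose(70,d=.03,flip=-1)[0],velocity=.06)
r.move_straight(lpose(70,d=.03,flip=-1,z=.2)[0],velocity=.12)
r.move_ptp(np.array([.32,.02,.25]),tpose(0)[1])
r.pause(.3)
c=eyes.camera("wrist"); cv2.imwrite("pics/wrist5.png",c["image"][:,:,::-1]); np.savez("wrist5.npz",**c)
c=eyes.camera("scene");np.savez("scene5.npz",**c)
x,y,w,h=250,150,230,240
cv2.imwrite("pics/scene5.png",cv2.resize(c["image"][y:y+h,x:x+w,::-1],None,fx=2.5,fy=2.5,interpolation=cv2.INTER_CUBIC))
print(r.read_state()["clock"])
E
```

```text
True
80.15568297936156 [ 3.8 -0.4  1. ]
20.8417
```

View pics/scene5.png

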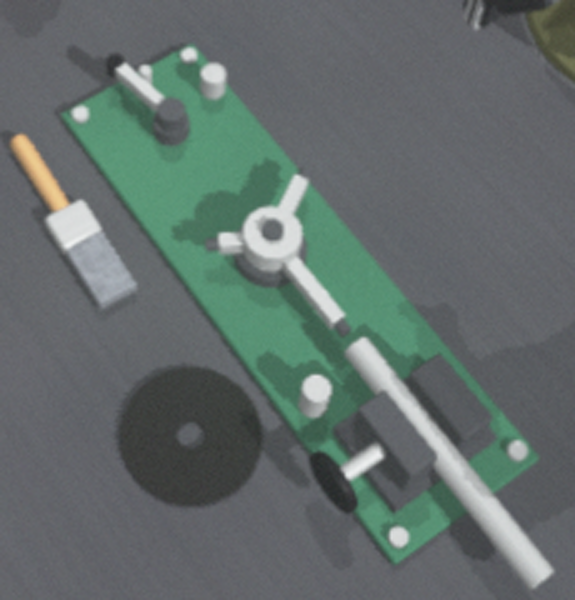

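View pics/wrist5.png

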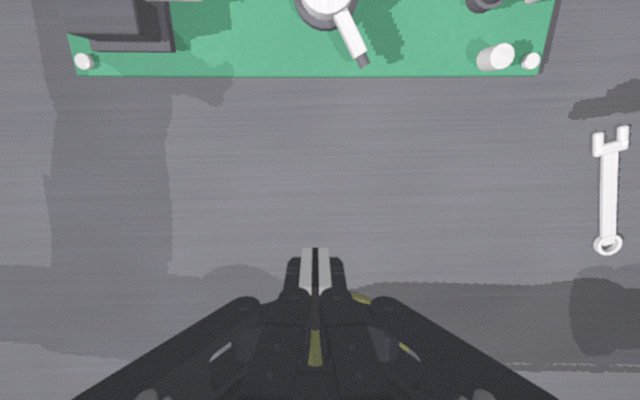

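The scene view shows the lever against the pin at (146,72), the long arm's tip at (343,328) in line with the bar end at (357,347), and the off-cuts and loose things unmoved. I'll do one numeric check, then hand in.

```bash
python3 - <<'E'
from h import *
from plant import workorder
c=np.load("scene5.npz");hsv=cv2.cvtColor(c["image"],cv2.COLOR_RGB2HSV)
m=(hsv[...,1]<60)&(hsv[...,2]>130)
ys,xs=np.where(m);b=(cast(c,np.c_[xs,ys],.05)[:,:2]-O)@Rb
def ang(s):
    vx,vy,_,_=cv2.fitLine(s.astype(np.float32),cv2.DIST_L2,0,.01,.01).ravel(); return -np.rad2deg(np.arctan(vx/vy)),len(s),s.mean(0)
a=ang(b[(abs(b[:,0])<.015)&(b[:,1]>.038)&(b[:,1]<.093)]);print("arm",a);print("bar",ang(b[(abs(b[:,0])<.03)&(b[:,1]>.135)&(b[:,1]<.33)]))
if abs(a[0])<1.8: print(workorder.close_job())
E
```

```text
arm (np.float32(0.17861377), 176, array([-0.0011463 ,  0.06579203]))
bar (np.float32(-0.57322115), 975, array([5.49106476e-05, 2.39806931e-01]))
the job is handed in; nothing more can be done
None
```

The job is handed in: the longest arm points at the bar end to within about 1° by camera, the lock lever is home against its stop pin at about 80.2°, and the final camera views showed nothing else moved.

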